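Shut the carver's tool case

TASK

Carving is over for the day: press down the lid of the long wooden tool case, past its spring catch, until it is fully shut and stays shut by itself, then let go. Press firmly but do not force it once it is down, for the boards are thin (no more than about 50 N). The small square box must stay open.

Things in the scene. Friction and masses are not known exactly. Their poses are not given: they have to be found in the camera images.
- tool_case: Long plywood case of carving gouges, fixed on a block of beam 21 to 68 mm high: 160 mm front to back (x), 260 wide (y), walls 60 high, hinged lid ajar. Origin: centre of its underside, on the block. x points from the open front to the hinged back, z up. Hinge axis: along y at x = +80, z = 60 mm. The catch, a sprung ball in the front wall, must be passed by a bar under the lid.
- tool_lid_front (a point): Middle of the front edge of that case's lid, on its top face. The lid is a flat board 12 mm thick, 260 wide, reaching 165 mm from the hinge axis; its underside lies on the hinge axis. z: square to the lid, up; x: along the lid to the hinge. Shut, the lid is level, its top 72.5 mm above the case's origin and this point at x = -85 mm of it.
- tool_lid (a joint): Angle of that lid, rad: 0 shut, more is open (starts 0.35 to 0.7). A stiff hinge holds it where it is left; a light push (under 4 N) near the front moves it down. At about 0.1 it meets the catch: pressed down 105 mm from the hinge it then needs about 10 N, and below about 0.045 it snaps shut onto a rigid stop and is held. Pressed less far, it stays ajar.
- small_lid (a joint): Lid angle of the bystander, a small square plywood box of white-capped jars (140 x 140 mm, 70 high, fixed on a like block, on the other side of the bench's middle, hinged at its back too), rad: 0 shut, more is open (starts 0.45 to 0.8). A stiff hinge without catch holds it where it is left. Leave it open.

How it is judged (in metres and radians):
At the end, for the whole second after the job is handed in: The long tool case's lid is held shut by its catch (lid angle below 0.03 rad), the robot has let go, and the small box's lid still stands open (angle above 0.25 rad) (value of joint tool_lid below 0.03 rad and value of joint small_lid above 0.25 rad); the robot touches nothing.
It fails at once if the small square box's lid is pushed shut (below 0.25 rad) (value of joint small_lid below 0.25 rad).
It fails at once if the tool case is forced (pressed with over 60 N) (contact force between the fingers and tool_case above 60 N).
It also fails if it takes over 29 s, if anything falls off the work surface, if the arm or the gripper's body presses on something with over 40 N, if the wrist force passes 120 N, or if a joint passes its speed limit or range.

ROBOT

A 6-joint arm with a two-finger parallel gripper is mounted at the origin on the work surface. World frame = base frame: x ahead of the robot, y to its left, z up, the work surface at z = 0. Lengths are in m, angles in degrees, forces in N, time in s.
With the tool pointing down it reaches from about 0.25 to 0.725 m from the base axis. Payload 9.7 kg.
Tool frame: the origin (TCP) lies where the fingers leave the gripper's body, on its centre line; the fingertips stand 73 mm ahead of it and the grasp point (between the pads) lies 54 mm ahead of it; z points along the fingers, y is the line along which they close (so a half turn about z gives the same grasp; the last joint's range is limited). The gripper opens to 85 mm and grips with 20 to 120 N. Pads are 22 mm wide; open, the fingers measure 114 mm over their backs; the gripper's body (76 mm by 85 mm) begins 54 mm behind the grasp point. The pads swing forward as they close: fully open they stand 13 mm farther back than shut.
Start: joints at [71.047, 4.979, 10.078, 95.1, 0, 90], TCP at [0.179, 0.52, 0.304] pointing down, gripper open.
Joint ranges: [-179.16, 179.16], [-48.56, 103.87], [-65.8, 70.77], [-126.05, 130.52], [-82.76, 87.17], [-180, 180]. Speed limits (degrees/s): [127.2, 127.2, 147.25, 180, 180, 180].

INTERFACE

Orientations are given as [roll, pitch, yaw] about the fixed x, y, z axes, in that order (R = Rz(yaw) Ry(pitch) Rx(roll)).
In Python, from workcell import sensors, imaging, bot gives the robot as it stands.
- The arm moves only by the tool apply_moves, never from a script. Its argument "rows" is a list of rows, each a list of 3 entries, a list of its own where there are three numbers: the shift along the tool's x, y, z in units of 10 cm (1.0 is 10 cm), then the turn, a rotation vector about the tool's x, y, z in units of 30 degrees (1.0 is 30 degrees), then the opening, from 0 (shut) to 1 (fully open). A call has 1 to 20 rows; each row is the pose to reach, as a shift and turn from the pose commanded when the call began, along the tool's axes at that moment; what a row does not reach only later rows make up. A row lasts 1/10 s, in which the tool goes at most 50 mm and 8.59 degrees, less where a joint would pass 70% of its speed; a pose out of reach is approached as far as the arm can. A call with a number of a shift or a turn outside -1 to 1 is refused whole. A call with a gripper value outside its range is refused whole. The fingers move at their own pace and stop on an object; "force" is the grip in N (left out, the last holds). Time passes only in rows, so rows that repeat a pose let the fingers close. It gives the time, the measured TCP pose, the force, the opening and the grip force at its end, in the units of the state.
- sensors.get_obs(): the state, without advancing time (a new reading comes with each control period).
- imaging.camera(name): name is "scene" or "top" or "wrist"; returns (picture, depth): 400x640x3 uint8, red, green, blue; 400x640 float32, m along the optical axis (not along the pixel's ray), 0 where there is no reading.
- imaging.get_calibration(name): a dict with "intrinsics" (3x3 intrinsics, pixels), "world_from_camera" (4x4, takes a point from camera to world coordinates). Camera axes: x right, y down, z forward; pixel columns grow to the right and rows downward; lengths in m; the calibration is good to about 2 mm. A picture is of the moment at which its call begins: read the wrist's pose just before it. get_calibration takes no time and is no camera call; for the wrist camera it gives the pose at the moment of the call.
- bot.job_done(): hands the job in; it is judged then, once.
The state is a dict: "time": time; "q": joint angles; "qd": joint speeds; "joint_efforts": joint torques, N m; "ee_pos": TCP position; "tcp_rot": TCP orientation; "wrist_force": force on the tool from outside, world axes, zero at the start; "torque": the same for the moment, N m; "opening": finger opening in m; "grasp_force": force on a finger pad.
Only numpy, scipy, OpenCV 4.12 (cv2) and the standard library are available. Lean on these libraries where they do the work, as an engineer would, in place of code of your own. Each camera call takes 0.05 s, during which the arm holds its last target. There are 200 camera calls.

## Working session

There is one attempt and no reset: what is moved stays moved. The work goes in short steps, Python scripts to look and compute and a tool call to move; the robot and the scene stay as the last step left them, time stands still between calls to the robot, and variables do not carry over. Pictures are saved under pics/ and viewed, at most 10 in all, crops included, and the job is handed in when it is done.

Besides the shell and the picture viewer there is one more tool, called after ">>>" in YAML: its name, and indented under it one key for each argument. apply_moves: Moves the arm, as the interface text tells. Its arguments: {"type":"object","properties":{"rows":{"type":"array"},"force":{"type":"number"}},"required":["rows"]}

```bash
mkdir -p pics; python3 - <<'E'
from workcell import sensors, imaging, bot
import cv2,numpy as np
o=sensors.get_obs();print(o)
for n in("scene","top"):
    p,d=imaging.camera(n);c=imaging.get_calibration(n)
    np.savez(f"pics/{n}.npz",p=p,d=d,K=c["intrinsics"],T=c["world_from_camera"])
    cv2.imwrite(f"pics/{n}1.png",p[:,:,::-1]);print(n,c["world_from_camera"].round(3),c["intrinsics"][0],(d>0).mean())
E
```

```text
{'time': 0.0, 'q': array([ 7.10459654e+01,  5.01268340e+00,  1.00334759e+01,  9.51013696e+01,
       -1.62651711e-03,  9.00010191e+01]), 'qd': array([-0.04859614,  0.00680791, -0.02028896, -0.04002611,  0.03381541,
       -0.00196811]), 'joint_efforts': array([-1.58158393e-03, -5.20386672e+01,  4.64801860e+01,  1.62216002e-02,
        8.32992282e-05, -3.04274600e-06]), 'ee_pos': array([0.17860388, 0.52003972, 0.30315907]), 'tcp_rot': array([-1.79919423e+02,  1.62794873e-03,  1.61044949e+02]), 'wrist_force': array([ 0.5366747 , -0.28169334, -1.0329097 ]), 'torque': array([-0.05134204, -0.01740446,  0.04370208]), 'grasp_force': 0.0, 'opening': 0.08548904896577132}
scene [[ 0.201  0.647 -0.735  1.424]
 [ 0.98  -0.136  0.148 -0.165]
 [-0.004 -0.75  -0.661  0.878]
 [ 0.     0.     0.     1.   ]] [442.3938899    0.         309.53549029] 0.99556640625
top [[-0.001 -0.999  0.036  0.532]
 [-0.999  0.002  0.034 -0.028]
 [-0.034 -0.035 -0.999  0.996]
 [ 0.     0.     0.     1.   ]] [409.08633169   0.         323.67985551] 0.996015625
```

View pics/scene1.png

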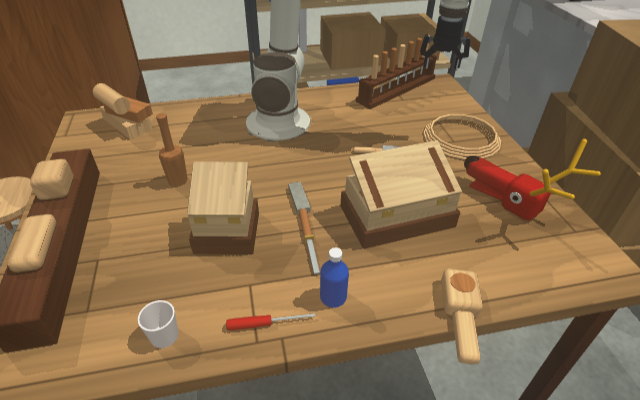

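View pics/top1.png

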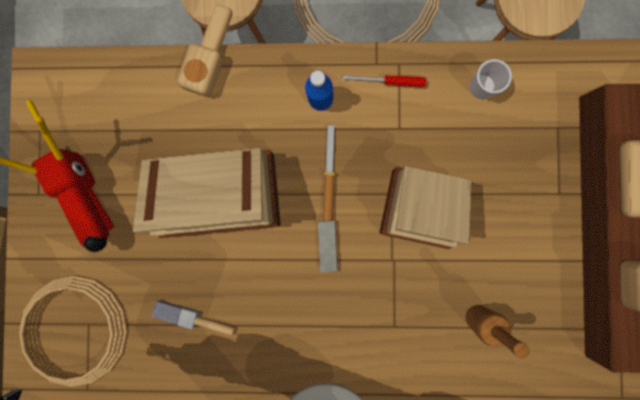

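The long case with two brown straps lies at about (205,190) in the top view, lid sloping. The small box is at (430,205). Next I fit the lid plane from depth.

```bash
cat > h.py <<'E'
import numpy as np
def pts(d,K,T):
    v,u=np.mgrid[:d.shape[0],:d.shape[1]]
    P=np.stack([(u-K[0,2])*d/K[0,0],(v-K[1,2])*d/K[1,1],d],-1)
    return P@T[:3,:3].T+T[:3,3]
E
python3 - <<'E'
from h import *
import cv2
for n,(u0,u1,v0,v1) in dict(top=(160,238,165,220),scene=(385,425,160,195)).items():
    z=np.load(f"pics/{n}.npz");W=pts(z["d"],z["K"],z["T"])
    P=W[v0:v1,u0:u1].reshape(-1,3);c=P.mean(0);nv=np.linalg.svd(P-c,full_matrices=False)[2][2];nv*=np.sign(nv[2])
    print(n,c,nv,"tilt",np.arccos(nv[2]),"rms",((P-c)@nv).std(), "uphill yaw",np.degrees(np.arctan2(-nv[1],-nv[0])))
    on=(abs((W-c)@nv)<.006)&(np.linalg.norm(W-c,axis=2)<.2)
    k,lab=cv2.connectedComponents(on.astype(np.uint8))
    m=lab==lab[(v0+v1)//2,(u0+u1)//2]
    r=cv2.minAreaRect(np.argwhere(m)[:,::-1].astype(np.float32)); 
    e1=np.array([-nv[0],-nv[1],0]);e1/=np.linalg.norm(e1);e2=np.cross(nv,[0,0,1]);e2/=np.linalg.norm(e2);e1=np.cross(e2,nv)
    if e1[2]<0:e1=-e1
    Q=W[m]-c;s=np.stack([Q@e1,Q@e2],-1).astype(np.float32);r=cv2.minAreaRect(s)
    print("uphill dir",e1,"rect size",r[1]);
    for b in cv2.boxPoints(r):print(c+b[0]*e1+b[1]*e2)
z=np.load("pics/top.npz");W=pts(z["d"],z["K"],z["T"])
for uv in [(410,180),(460,190),(400,225),(450,232),(275,190),(277,225),(268,165)]:print(uv,W[uv[1],uv[0]].round(3))
E
```

```text
top [0.57071197 0.25677694 0.1683469 ] [0.96467685 0.06932745 0.25415013] tilt 1.313827451388903 rms 0.031063489325102254 uphill yaw -175.88944910924138
uphill dir [-0.25349635 -0.01821777  0.96716478] rect size (0.12659381330013275, 0.30209851264953613)
[0.61725492 0.12363082 0.02800377]
[0.56348748 0.39032008 0.15934079]
[0.53890031 0.33150131 0.26871089]
[0.59266776 0.06481204 0.13737387]
scene [0.59271989 0.253752   0.15790235] [-0.38299042  0.27495981  0.88188176] tilt 0.4909576490457691 rms 0.02478247018763811 uphill yaw -35.67565115895597
uphill dir [ 0.71638028 -0.51430996  0.47147064] rect size (0.02432120591402054, 0.29504597187042236)
[0.6290573  0.39966168 0.12819041]
[0.53388277 0.12397569 0.17281276]
[0.55493521 0.11846571 0.18367352]
[0.65010974 0.39415171 0.13905117]
(410, 180) [ 0.595 -0.177  0.152]
(460, 190) [ 0.574 -0.279  0.15 ]
(400, 225) [ 0.504 -0.148  0.202]
(450, 232) [ 0.49  -0.245  0.197]
(275, 190) [0.581 0.12  0.035]
(277, 225) [0.499 0.112 0.053]
(268, 165) [0.637 0.133 0.058]
```

```bash
python3 - <<'E'
from h import *
import cv2
z=np.load("pics/top.npz");W=pts(z["d"],z["K"],z["T"])
print("x");print(W[145:240:8,130:285:14,0].round(3));print("z");print(W[145:240:8,130:285:14,2].round(3))
z=np.load("pics/scene.npz");W=pts(z["d"],z["K"],z["T"])
print("scene x");print(W[140:240:8,345:465:10,0].round(3));print("z");print(W[140:240:8,345:465:10,2].round(3))
p=np.load("pics/top.npz")["p"][120:260,110:310];q=z["p"][125:255,320:480]
a=cv2.resize(p[:,:,::-1],(800,560),interpolation=cv2.INTER_CUBIC)
cv2.imwrite("pics/a.png",a)
cv2.imwrite("pics/b.png",cv2.resize(q[:,:,::-1],(720,585),interpolation=cv2.INTER_CUBIC))
E
```

```text
x
[[0.696 0.695 0.695 0.695 0.694 0.694 0.694 0.694 0.694 0.694 0.693 0.693]
 [0.675 0.675 0.675 0.675 0.675 0.675 0.656 0.655 0.655 0.655 0.665 0.673]
 [0.656 0.639 0.639 0.638 0.638 0.638 0.637 0.637 0.637 0.637 0.647 0.653]
 [0.636 0.621 0.621 0.621 0.62  0.62  0.62  0.619 0.619 0.619 0.629 0.634]
 [0.616 0.603 0.603 0.603 0.603 0.602 0.602 0.602 0.602 0.602 0.61  0.614]
 [0.595 0.586 0.586 0.586 0.585 0.585 0.585 0.585 0.585 0.585 0.591 0.594]
 [0.576 0.569 0.569 0.568 0.568 0.568 0.568 0.568 0.568 0.568 0.573 0.575]
 [0.556 0.552 0.552 0.552 0.552 0.552 0.552 0.551 0.551 0.551 0.554 0.555]
 [0.536 0.535 0.535 0.535 0.535 0.535 0.535 0.535 0.535 0.535 0.536 0.536]
 [0.516 0.519 0.519 0.519 0.519 0.519 0.519 0.519 0.519 0.519 0.518 0.516]
 [0.497 0.503 0.503 0.503 0.504 0.503 0.501 0.501 0.501 0.499 0.499 0.497]
 [0.477 0.477 0.483 0.48  0.48  0.48  0.477 0.477 0.477 0.477 0.477 0.477]]
z
[[-0.004  0.001  0.001 -0.     0.001 -0.     0.    -0.001 -0.001 -0.001
  -0.002 -0.001]
 [-0.    -0.002 -0.002  0.    -0.003 -0.003  0.13   0.132  0.134  0.132
   0.058  0.001]
 [-0.001  0.13   
[... 2316 characters left out ...]
1    0.161  0.161  0.159  0.154  0.153  0.153  0.148  0.147
   0.146  0.14 ]
 [ 0.072  0.119  0.154  0.152  0.151  0.149  0.146  0.142  0.141  0.137
   0.136  0.134]
 [ 0.056  0.102  0.143  0.143  0.14   0.137  0.136  0.135  0.132  0.128
   0.116  0.11 ]
 [ 0.039  0.074  0.117  0.134  0.132  0.129  0.12   0.113  0.102  0.098
   0.089  0.077]
 [ 0.012  0.056  0.104  0.114  0.111  0.099  0.093  0.081  0.075  0.068
   0.058  0.055]
 [-0.002  0.045  0.078  0.084  0.078  0.074  0.061  0.058  0.051  0.046
   0.033  0.027]
 [-0.001  0.019  0.055  0.056  0.057  0.052  0.042  0.036  0.024  0.014
   0.004 -0.   ]
 [-0.001 -0.     0.045  0.878  0.03   0.02   0.011 -0.001  0.     0.001
   0.002  0.001]]
```

View pics/b.png

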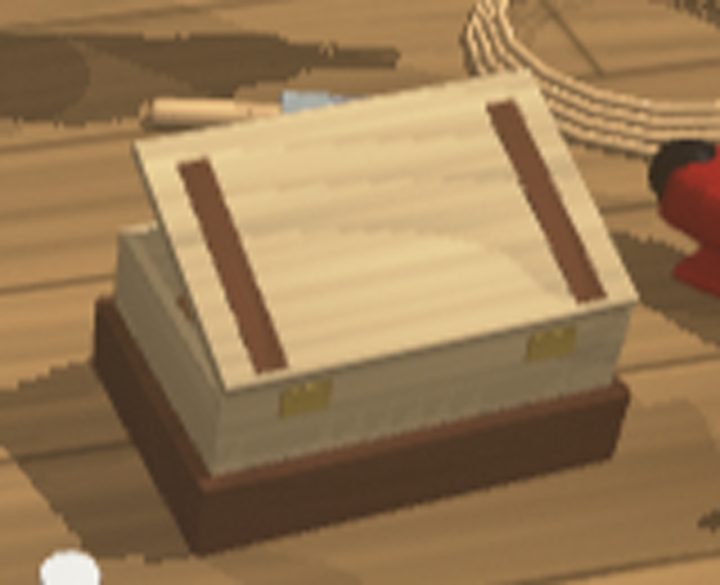

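View pics/a.png

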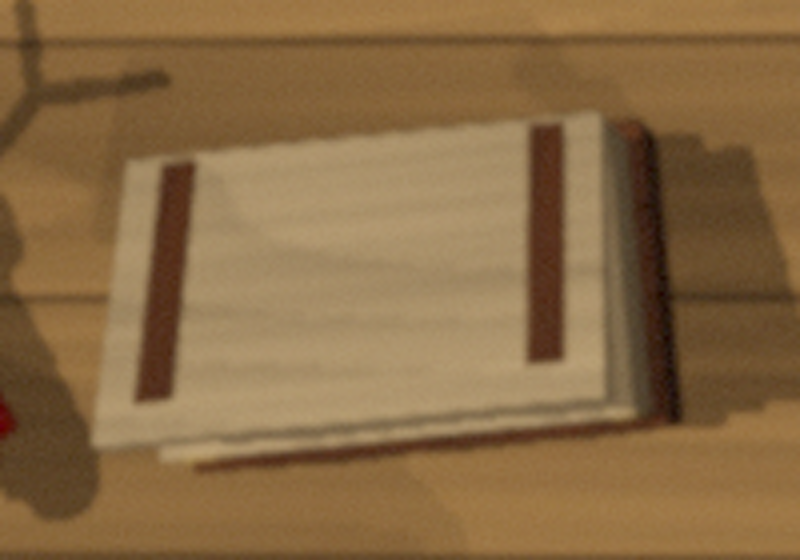

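The hinge is on the far (+x) side and the raised front edge faces the robot. Refitting with a clean region.

```bash
python3 - <<'E'
from h import *
import cv2
for n,(u0,u1,v0,v1) in dict(top=(160,255,168,210),scene=(385,425,165,190)).items():
    z=np.load(f"pics/{n}.npz");W=pts(z["d"],z["K"],z["T"])
    P=W[v0:v1,u0:u1].reshape(-1,3)
    for _ in range(4):
        c=P.mean(0);nv=np.linalg.svd(P-c,full_matrices=False)[2][2];nv*=np.sign(nv[2]);r=abs((P-c)@nv);P=P[r<3*np.median(r)]
    on=(abs((W-c)@nv)<.008)&(np.linalg.norm(W-c,axis=2)<.18)
    k,lab=cv2.connectedComponents(on.astype(np.uint8))
    m=lab==lab[(v0+v1)//2,(u0+u1)//2]
    e1=np.array([0,0,1])-nv*nv[2];e1/=np.linalg.norm(e1);e2=np.cross(nv,e1)
    Q=W[m]-c;r=cv2.minAreaRect(np.stack([Q@e1,Q@e2],-1).astype(np.float32))
    print(n,"tilt",np.arccos(nv[2]),"uphill yaw",np.degrees(np.arctan2(e1[1],e1[0])),"size",r[1],"n",m.sum())
    for b in cv2.boxPoints(r):print((c+b[0]*e1+b[1]*e2).round(4))
E
```

```text
top tilt 0.396027983895719 uphill yaw -174.120424877412 size (0.26130226254463196, 0.1671231985092163) n 8949
[0.6436 0.398  0.1279]
[0.4902 0.3827 0.1924]
[0.5163 0.1227 0.1927]
[0.6697 0.1381 0.1282]
scene tilt 0.38373512246789654 uphill yaw -173.7125241168747 size (0.2617931067943573, 0.16833385825157166) n 5355
[0.6453 0.3976 0.1284]
[0.4899 0.3823 0.1914]
[0.5161 0.1218 0.1925]
[0.6714 0.1372 0.1294]
```

>>> apply_moves:
  rows:
    - [[-0.25,-0.09,0],[0,0,0],0]
    - [[-0.5,-0.17,0],[0,0,0],0]
    - [[-0.75,-0.26,0],[0,0,0],0]
    - [[-1,-0.34,0],[0,0,0],0]
  force: 20

```text
time: 0.5
ee_pos: [0.2628, 0.4548, 0.3035]
tcp_rot: [-180.0, -0.0, 161.1]
wrist_force: [0.6, 1.5, -0.8]
opening: 0.028
grasp_force: 0.0
```

>>> apply_moves:
  rows:
    - [[-0.25,-0.09,0],[0,0,0],0]
    - [[-0.5,-0.17,0],[0,0,0],0]
    - [[-0.75,-0.26,0],[0,0,0],0]
    - [[-1,-0.34,0],[0,0,0],0]

```text
time: 0.9
ee_pos: [0.3464, 0.39, 0.3036]
tcp_rot: [-180.0, -0.0, 161.0]
wrist_force: [-0.1, 0.7, 0.5]
opening: 0.0002
grasp_force: 0.0
```

>>> apply_moves:
  rows:
    - [[-0.25,-0.09,0],[0,0,0],0]
    - [[-0.5,-0.17,0],[0,0,0],0]
    - [[-0.75,-0.26,0],[0,0,0],0]
    - [[-1,-0.34,0],[0,0,0],0]

```text
time: 1.3
ee_pos: [0.4299, 0.3254, 0.3035]
tcp_rot: [-180.0, -0.0, 161.0]
wrist_force: [0.1, 1.0, -0.4]
opening: -0.0003
grasp_force: 0.0
```

>>> apply_moves:
  rows:
    - [[-0.25,-0.09,0],[0,0,0],0]
    - [[-0.5,-0.17,0],[0,0,0],0]
    - [[-0.75,-0.26,0],[0,0,0],0]
    - [[-1,-0.34,0],[0,0,0],0]
    - [[-1,-0.34,0],[0,0,0],0]

```text
time: 1.8
ee_pos: [0.5145, 0.2599, 0.3029]
tcp_rot: [-179.9, -0.0, 160.9]
wrist_force: [-0.5, 0.6, -0.7]
opening: -0.0002
grasp_force: 0.0
```

>>> apply_moves:
  rows:
    - [[0,0,0.1],[0,0,0],0]
    - [[0,0,0.2],[0,0,0],0]
    - [[0,0,0.3],[0,0,0],0]
    - [[0,0,0.35],[0,0,0],0]
    - [[0,0,0.4],[0,0,0],0]
    - [[0,0,0.45],[0,0,0],0]
    - [[0,0,0.5],[0,0,0],0]
    - [[0,0,0.54],[0,0,0],0]
    - [[0,0,0.58],[0,0,0],0]
    - [[0,0,0.62],[0,0,0],0]
    - [[0,0,0.66],[0,0,0],0]
    - [[0,0,0.7],[0,0,0],0]
    - [[0,0,0.7],[0,0,0],0]

```text
time: 3.1
ee_pos: [0.5127, 0.2615, 0.2332]
tcp_rot: [-180.0, -0.0, 161.0]
wrist_force: [-0.8, 0.3, 0.5]
opening: -0.0
grasp_force: 0.0
```

>>> apply_moves:
  rows:
    - [[0,0,0.03],[0,0,0],0]
    - [[0,0,0.06],[0,0,0],0]
    - [[0,0,0.09],[0,0,0],0]
    - [[0,0,0.12],[0,0,0],0]
    - [[0,0,0.15],[0,0,0],0]
    - [[0,0,0.18],[0,0,0],0]

```text
time: 3.7
ee_pos: [0.5124, 0.2616, 0.2174]
tcp_rot: [180.0, 0.0, 161.1]
wrist_force: [-8.7, -4.1, 21.4]
opening: -0.0005
grasp_force: 9.9
```

```bash
cat > look.py <<'E'
from h import *
from workcell import sensors, imaging
import cv2,sys
p,d=imaging.camera("scene");c=imaging.get_calibration("scene")
W=pts(d,c["intrinsics"],c["world_from_camera"]);cv2.imwrite(f"pics/{sys.argv[1]}.png",p[100:280,300:500,::-1])
X=W[...,0]-.652;Y=W[...,1]-.268;a=-(X*.9948+Y*.1);b=-X*.1+Y*.9948
m=(a>.015)&(a<.15)&(abs(b)<.12)&(abs(b)>.06)&(W[...,2]>.11)&(W[...,2]<.21)
A=np.c_[a[m],np.ones(m.sum())];z=W[...,2][m]
for _ in range(5):
    s=np.linalg.lstsq(A,z,rcond=None)[0];r=abs(A@s-z);k=r<max(.002,2.5*np.median(r));A,z=A[k],z[k]
print("lid angle",np.arctan(s[0]),"z at hinge",s[1],len(z));o=sensors.get_obs();print(o["time"],o["ee_pos"],o["wrist_force"])
E
python3 look.py l1
```

```text
lid angle 0.10416591497219435 z at hinge 0.13005492207494376 1382
3.75 [0.51228406 0.26156863 0.2171707 ] [-5.14552316 -1.39406444  8.26472656]
```

>>> apply_moves:
  rows:
    - [[0,0,0.015],[0,0,0],0]
    - [[0,0,0.03],[0,0,0],0]
    - [[0,0,0.045],[0,0,0],0]
    - [[0,0,0.06],[0,0,0],0]
    - [[0,0,0.07],[0,0,0],0]
    - [[0,0,0.08],[0,0,0],0]

```text
time: 4.35
ee_pos: [0.5121, 0.2617, 0.2097]
tcp_rot: [179.9, 0.0, 161.1]
wrist_force: [-7.1, -2.0, 12.0]
opening: 0.0001
grasp_force: 5.6
```

```bash
python3 look.py l2
```

```text
lid angle 0.049586004666788155 z at hinge 0.13019059680389858 1299
4.4 [0.51228188 0.26166948 0.20914195] [-1.95563964 -0.06056932  4.22013193]
```

>>> apply_moves:
  rows:
    - [[0,0,0.01],[0,0,0],0]
    - [[0,0,0.02],[0,0,0],0]
    - [[0,0,0.03],[0,0,0],0]
    - [[0,0,0.04],[0,0,0],0]
    - [[0,0,0.04],[0,0,0],0]

```text
time: 4.9
ee_pos: [0.5128, 0.2616, 0.2034]
tcp_rot: [-180.0, -0.0, 161.0]
wrist_force: [0.6, -0.6, 0.9]
opening: 0.0001
grasp_force: 0.0
```

```bash
python3 look.py l3
```

```text
lid angle 0.0037860681345781868 z at hinge 0.12997959940936743 1152
4.95 [0.51283482 0.26159262 0.20345561] [-1.70109026  0.31684013 -0.08456796]
```

The lid snapped to about 0.004 rad, with no contact load. I'll withdraw upward and check it.

>>> apply_moves:
  rows:
    - [[0,0,-0.1],[0,0,0],0]
    - [[0,0,-0.3],[0,0,0],0]
    - [[0,0,-0.55],[0,0,0],0]
    - [[0,0,-0.8],[0,0,0],0]
    - [[0,0,-1],[0,0,0],0]
    - [[0,0,-1],[0,0,0],0]
    - [[0,0,-1],[0,0,0],0]

```text
time: 5.65
ee_pos: [0.513, 0.2617, 0.3043]
tcp_rot: [180.0, 0.0, 161.0]
wrist_force: [-0.2, -0.5, -0.1]
opening: 0.0004
grasp_force: 0.0
```

```bash
python3 look.py l4
```

```text
lid angle 0.0023443046640347965 z at hinge 0.1301005909492503 1220
5.7 [0.5127856  0.26161488 0.30341509] [-0.21183736  0.2516224  -0.43524533]
```

View pics/l4.png

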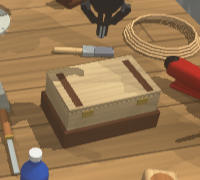

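The crop shows the long case's lid level at about (105,85), with the gripper clear above it at (105,10).

```bash
python3 -c "
from workcell import bot
print(bot.job_done())"
```

```text
the job is handed in; nothing more can be done
None
```

The tool case lid is shut past its catch and stayed shut after I let go, measured at about 0.002 rad; the gripper is clear above it, the small box was not touched, and the job was handed in at about 5.7 s.

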